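Square up an oil-cooler frame by its diagonals

TASK

Check the clamped bolted frame for square with the sliding hook rule: hook it over the near left corner screw, draw the cursor out until it bears on the far right screw with a steady measuring force of 4 to 5 N and take the reading, then do the same from the near right screw to the far left one, without straining the rule. In the end the rule must lie back on the bench clear of the frame, and the two diagonals must agree within 4 mm: if they do not, push the far end of the frame sideways until they do. Leave everything else where it is.

Things in the scene. Friction and masses are not known exactly. Their poses are not given: they have to be found in the camera images.
- frame: frame of four steel bars 30 x 10 mm lapped at the corners, one round-headed screw each; screws 220 mm apart on the near and far bars, 170 on the side bars. The near bar (0 to 10 mm high) is clamped by two straps (38 mm high, robot's side); the side bars lie on it (10 to 20 mm high). Origin: midway between near screws, bench height; x: from the near bar away, square to it; y: along it, left
- far_bar: far bar, 250 x 30 x 10 mm, on the bench under the side bars. It stays parallel to the near bar while the frame racks like a parallelogram, up to 0.2 rad from square; stiff, it shifts under about 15 N sideways and stays put. Bar ends and side bar flanks stand 15 mm outside the screw centres. Origin: far left screw axis, bench height; y: along the bar, right to left
- near_left (a point): near left corner screw of the frame (fixed); the point is the centre of its head (18 mm across, 14 mm high with its washer, between 20 and 34 mm above the bench)
- near_right (a point): near right corner screw (fixed); the point is the centre of its head (18 mm across, 14 mm high with its washer, between 20 and 34 mm above the bench)
- far_left (a point): far left corner screw; the point is the centre of its head (18 mm across, 14 mm high with its washer, between 20 and 34 mm above the bench)
- far_right (a point): far right corner screw; the point is the centre of its head (18 mm across, 14 mm high with its washer, between 20 and 34 mm above the bench)
- rule: sliding hook rule, 0.2 kg: aluminium scale 352 x 24 x 6 mm standing on two V-notched lugs 10 mm deep, 28 mm wide: one (the hook) under its end, one under the black cursor. Origin: where the screw's axis lies when the hook is home (the scale ends 16 mm behind it), at the lugs' feet; x: from hook to cursor. Both notches open to +x: hook bears on its screw's outer side, cursor on the inner side
- hook_seat (a point): point of the rule where the near screw's axis lies when the hook is home; 5 mm above the lugs' feet, half-way up the lug
- cursor_seat (a point): point of the cursor where the far screw's axis lies when the cursor bears on it; 5 mm above the lugs' feet
- cursor_grip (a point): centre of the cursor's grip block (40 mm along the scale, 30 across, 22 to 52 mm above the lugs' feet), 16 mm from cursor_seat towards the hook, 40 mm above the lugs' feet; the whole rule can be carried by this block
- cursor (a joint): draw of the cursor, m: 0 = pulled in by its spring, to 0.070; length from hook_seat to cursor_seat (the reading, screw centre to screw centre) = 0.245 + this. The spring pulls it in with 2 N at 0, 0.4 N more per 10 mm (slide friction 0.3 N). To measure, the scale hangs just over the screw heads, the lugs' feet 24 to 30 mm above the bench
- wrench: combination spanner, 120 mm, lying on the bench inside the frame; not to be disturbed. Origin: centre of its underside
- socket: steel socket standing on end, 28 mm across, 40 mm high; not to be disturbed. Origin: centre of its underside
- piston: aluminium piston standing upright, 80 mm across, 64 mm high; not to be disturbed. Origin: centre of its underside
- spray_can: blue spray can, 60 mm across, 190 mm high; not to be disturbed. Origin: centre of its underside
- torque_wrench: torque wrench lying down, about 430 mm long, 33 mm high; not to be disturbed. Origin: centre of its underside
- screw_tray: open steel tray of cap screws, 90 x 110 x 35 mm; not to be disturbed. Origin: centre of its underside
- con_rod: steel connecting rod lying flat, about 180 mm long, 20 mm high; not to be disturbed. Origin: centre of its underside

How it is judged (in metres and radians):
On the way, in this order (a step that is already met when the one before it is completed fails the run):
1. near left to far right: hook and cursor both home within 2.5 mm, the cursor bearing on the screw with 2.7 to 5.8 N, for 0.4 s (horizontal distance between hook_seat and near_left below 0.0025 m and horizontal distance between cursor_seat and far_right below 0.0025 m and contact force between rule and far_bar between 2.7 and 5.8 N), for 0.4 s.
2. the same from the near right to the far left screw (horizontal distance between hook_seat and near_right below 0.0025 m and horizontal distance between cursor_seat and far_left below 0.0025 m and contact force between rule and far_bar between 2.7 and 5.8 N), for 0.4 s.
At the end, for the whole second after the job is handed in: both diagonals (screw centre to screw centre) are within 2 mm of the length of a square frame, 278 mm, so that they agree within 4 mm; the rule stands on its lugs flat on the bench (within 0.1 rad, lugs less than 7 mm up), clear of the frame, and all is at rest (horizontal distance between near_left and far_right between 0.27603 and 0.28003 m and horizontal distance between near_right and far_left between 0.27603 and 0.28003 m and height (world z) of each of hook_seat, cursor_seat below 0.012 m and angle between rule's own z axis and vertical below 0.1 rad and contact force between rule and frame below 0.05 N and linear speed of rule below 0.01 m/s and linear speed of far_bar below 0.005 m/s); the robot touches nothing.
It fails at once if the rule is strained: its cursor is forced against the far screws with more than 15 N (contact force between rule and far_bar above 15 N).
It fails at once if the frame is shoved with more than 40 N (contact force between the fingers and frame above 40 N).
It fails at once if another thing on the bench is shifted by more than 20 mm (distance of any of wrench, socket, piston, spray_can, torque_wrench, screw_tray, con_rod from where it was at the start of the episode above 0.02 m).
It also fails if it takes over 72 s, if anything falls off the work surface, if the arm or the gripper's body presses on something with over 40 N, if the wrist force passes 120 N, or if a joint passes its speed limit or range.

ROBOT

A 6-joint arm with a two-finger parallel gripper is mounted at the origin on the work surface. World frame = base frame: x ahead of the robot, y to its left, z up, the work surface at z = 0. Lengths are in mm, angles in degrees, forces in N, time in s.
With the tool pointing down it reaches from about 300 to 850 mm from the base axis. Payload 4.2 kg.
Tool frame: the origin (TCP) lies between the finger pads; the fingertips stand 22 mm ahead of it and the grasp point (between the pads) lies 3 mm ahead of it; z points along the fingers, y is the direction in which the jaws open and shut (so a half turn about z gives the same grasp; the last joint's range is limited). The gripper opens to 91 mm and grips with 3 to 60 N. Pads are 32 mm wide; open, the fingers measure 118 mm over their backs; the gripper's body (76 mm by 178 mm) begins 60 mm behind the grasp point.
Start: joints at [75.688, 18.312, 89.639, -0, 72.044, -1.146], TCP at [130.976, 559.898, 235.976] pointing down, gripper open.
Joint ranges: [-177.97, 177.97], [-48.28, 115.42], [12.27, 149.76], [-77.06, 257.06], [2.81, 150.46], [-146.56, 146.56]. Speed limits (degrees/s): [147.25, 147.25, 180, 180, 180, 180].

INTERFACE

Orientations are given as [roll, pitch, yaw] about the fixed x, y, z axes, in that order (R = Rz(yaw) Ry(pitch) Rx(roll)).
In Python, from workcell import telemetry, cams, env gives the robot as it stands.
- The arm moves only by the shell command python3 -m inch 'ROWS' [FORCE]. ROWS is JSON, a list of rows, each an object of numbers: "x", "y", "z": the shift along the tool's x, y, z in cm; "yaw": the turn about the tool's z in units of 5 degrees (1.0 is 5 degrees); "gripper": the gripper's target within -1 to 1 (fully open at 1, half-way at 0, shut at -1). A call has 1 to 12 rows; each row shifts and turns the commanded pose from where the row before left it, along the tool's axes as they then stand; what a row does not reach is not made up. A row lasts 1/12 s, in which the tool goes at most 41.7 mm and 7.16 degrees, less where a joint would pass 70% of its speed; a pose out of reach is approached as far as the arm can. A call is refused whole if a number of a shift passes 4.17 or a number of a turn 1, either way. A call with a gripper value outside its range is refused whole. The fingers move at their own pace and stop on an object; FORCE is the grip in N (left out, the last holds). Time passes only in rows, so rows that do not move let the fingers close. It gives the time, the measured TCP pose, the force and the opening at its end, in the units of the state.
- telemetry.state(): the state, without advancing time (a new reading comes with each control period).
- cams.grab_frame(name): name is "scene" or "top" or "wrist"; returns a dict with "pixels" (400x640x3 uint8, red, green, blue), "mtx" (3x3 intrinsics, pixels), "rvec" (rotation vector, rad) and "tvec" (3), from world to camera coordinates, as OpenCV has them. Camera axes: x right, y down, z forward; pixel columns grow to the right and rows downward; lengths in mm; the calibration is good to about 2 mm. The wrist camera is an equidistant fisheye: a pixel r from the principal point sees the ray r / f radians off the axis. A picture is of the moment at which its call begins. There is no depth.
- env.job_done(): hands the job in, once; it reports no verdict.
The state is a dict: "time_s": time; "qpos": joint angles; "qvel": joint speeds; "effort": joint torques, N m; "ee_pos": TCP position; "ee_rot": TCP orientation; "force": force on the tool from outside, world axes, zero at the start; "torque": the same for the moment, N m; "gripper_width": finger opening in mm.
Only numpy, scipy, OpenCV 4.12 (cv2) and the standard library are available. Lean on these libraries where they do the work, as an engineer would, in place of code of your own. Each camera call takes 0.05 s, during which the arm holds its last target. There are 200 camera calls.

## Working session

There is one attempt and no reset: what is moved stays moved. The work goes in short steps, Python scripts to look and compute and a shell command to move; the robot and the scene stay as the last step left them, time stands still between calls to the robot, and variables do not carry over. Pictures are saved under pics/ and viewed, about 8 in all and at most 12, crops included, and the job is handed in when it is done.

```bash
ls; mkdir -p pics; python3 - <<'E'
from workcell import telemetry, cams
import cv2,pickle
d={}
for n in("scene","top","wrist"):
    f=cams.grab_frame(n);d[n]=f;cv2.imwrite(f"pics/{n}0.png",f["pixels"][:,:,::-1]);print(n,f["mtx"].tolist(),f["rvec"],f["tvec"])
pickle.dump(d,open("f0.pkl","wb"))
print(telemetry.state())
E
```

```text
pics
scene [[504.16183649431315, 0.0, 311.13687392749574], [0.0, 504.16183649431315, 208.01555818124947], [0.0, 0.0, 1.0]] [ 1.97590617  1.20557031 -0.57132439] [-236.50679507 -253.06601609 1851.12478122]
top [[389.54561998480244, 0.0, 326.4092097040596], [0.0, 389.54561998480244, 193.5439230298235], [0.0, 0.0, 1.0]] [ 2.16194233 -2.12632485  0.14935232] [  10.42448447  529.92383678 1348.53244913]
wrist [[309.70691628693146, 0.0, 314.7705451135494], [0.0, 309.70691628693146, 200.20480979753054], [0.0, 0.0, 1.0]] [-2.29499901 -1.81691126 -0.23777728] [-574.60268938  -27.76383356  390.56600896]
{'time_s': 0.15, 'qpos': array([ 7.56894527e+01,  1.83434678e+01,  8.96869003e+01, -1.25111326e-03,
        7.20435430e+01, -1.14632809e+00]), 'qvel': array([-0.05430983, -0.1198818 , -0.12791767, -0.04510085,  0.07094109,
       -0.00150936]), 'effort': array([-1.07206812e-03, -4.12774801e+01, -2.32154900e+01,  7.26596662e-02,
        4.33756365e-02, -9.70044721e-05]), 'ee_pos': array([130.88253597, 559.57694073, 235.33435815]), 'ee_rot': array([-1.79926080e+02, -2.89219430e-04,  1.66836167e+02]), 'force': array([ 0.058295  , -0.71469094, -0.0127286 ]), 'torque': array([-0.0187822 ,  0.00221246, -0.03398639]), 'gripper_width': 91.20520029785982}
```

View pics/top0.png

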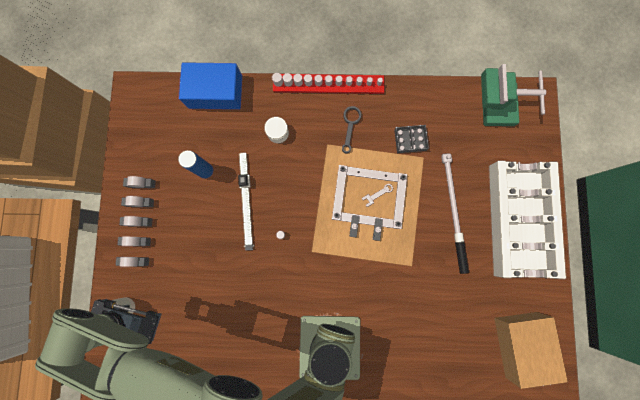

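View pics/scene0.png

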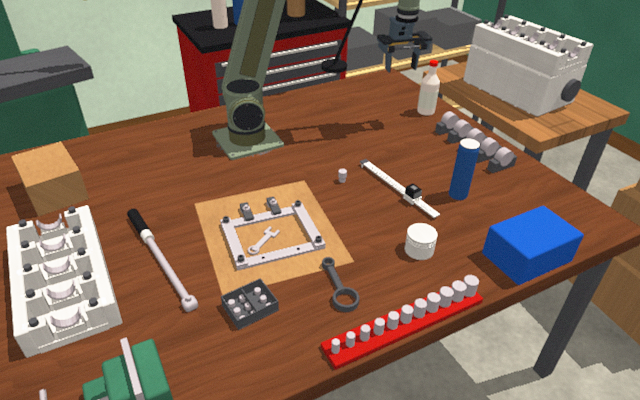

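```bash
cat > h.py <<'E'
import numpy as np,cv2
def ray(f,u,v,fish=False):
    K=f["mtx"];R=cv2.Rodrigues(np.array(f["rvec"],float))[0];t=np.array(f["tvec"],float).ravel()
    x=(u-K[0,2])/K[0,0];y=(v-K[1,2])/K[1,1]
    if fish:
        r=np.hypot(x,y)+1e-12;d=np.array([np.sin(r)*x/r,np.sin(r)*y/r,np.cos(r)])
    else: d=np.array([x,y,1.])
    return -R.T@t,R.T@d
def plane(f,u,v,z,fish=False):
    o,d=ray(f,u,v,fish);return (o+d*(z-o[2])/d[2])[:2].round(1)
def proj(f,P,fish=False):
    K=f["mtx"];R=cv2.Rodrigues(np.array(f["rvec"],float))[0];c=R@np.array(P,float)+np.array(f["tvec"]).ravel()
    if fish:
        r=np.hypot(c[0],c[1])+1e-12;th=np.arctan2(r,c[2]);a=np.array([c[0],c[1]])/r*th
    else: a=c[:2]/c[2]
    return a*K[0,0]+K[:2,2]
E
python3 - <<'E'
import pickle,cv2,numpy as np
from h import *
d=pickle.load(open("f0.pkl","rb"));f=d["top"]
a=f["pixels"][:,:,::-1]
A=cv2.resize(a[150:270,225:425],None,fx=4,fy=4,interpolation=cv2.INTER_CUBIC)
cv2.imwrite("pics/topc.png",A)
for n,u,v,z in[("NL",338,217,34),("NR",397,227,34),("FL",342,168,34),("FR",405,177,34),("hookend",249,249,16),("end",243,153,16),("cur",244,181,52)]:print(n,plane(f,u,v,z))
w=d["wrist"];print(-cv2.Rodrigues(w["rvec"])[0].T@w["tvec"],cv2.Rodrigues(w["rvec"])[0][2])
E
```

```text
NL [447.1 -23.2]
NR [ 415.2 -231.5]
FL [624.3 -35.4]
FR [ 594.9 -261.9]
hookend [329.7 290.6]
end [678.5 328.5]
cur [567.8 311.9]
[ 59.93824992 576.46608906 384.15510256] [ 0.25104355 -0.05979618 -0.96612709]
```

View pics/topc.png

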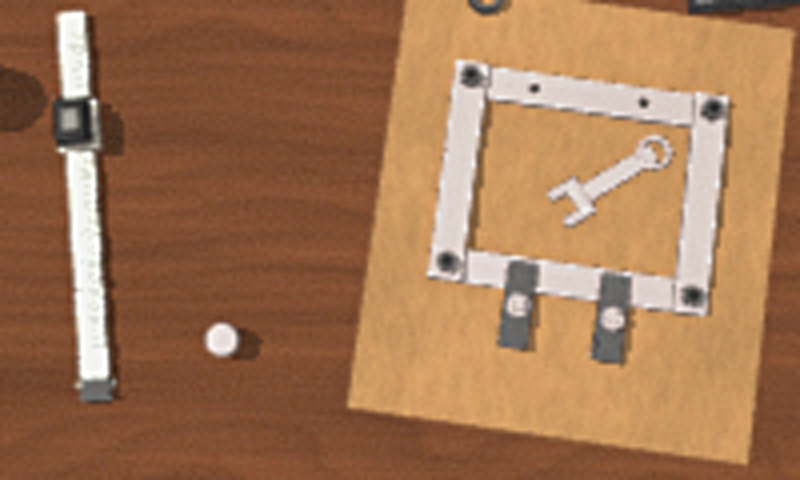

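View pics/wrist0.png

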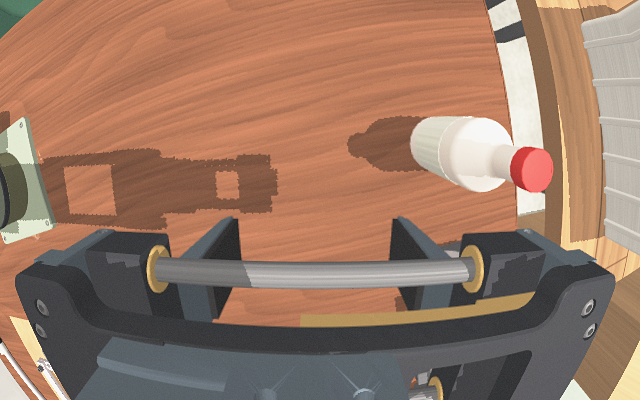

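Top crop shows the rule (hook end dark at (249,248), cursor (243,180)), frame screws at ~(337,215), (398,224), (343,169), (403,177). I move over the frame for a closer wrist view.

```bash
R='{"x":-1.76,"y":-2.58,"z":-0.27}'
python3 -m inch '[{"x":-1.76,"y":-2.58,"z":-0.3},{"x":-1.76,"y":-2.58,"z":-0.3},{"x":-1.76,"y":-2.58,"z":-0.3},{"x":-1.76,"y":-2.58,"z":-0.3},{"x":-1.76,"y":-2.58,"z":-0.3},{"x":-1.76,"y":-2.58,"z":-0.3},{"x":-1.76,"y":-2.58,"z":-0.3},{"x":-1.76,"y":-2.58,"z":-0.3},{"x":-1.76,"y":-2.58,"z":-0.3},{"x":-1.76,"y":-2.58,"z":-0.3},{"x":-1.76,"y":-2.58,"z":-0.3},{"x":-1.76,"y":-2.58,"z":-0.3}]'
python3 -m inch '[{"x":-1.76,"y":-2.58,"z":-0.3},{"x":-1.76,"y":-2.58,"z":-0.3},{"x":-1.76,"y":-2.58,"z":-0.3},{"x":-1.76,"y":-2.58,"z":-0.3},{"x":-1.76,"y":-2.58,"z":-0.3},{"x":-1.76,"y":-2.58,"z":-0.3},{"x":-1.76,"y":-2.58,"z":-0.3},{"x":-1.76,"y":-2.58,"z":-0.3},{"x":-1.76,"y":-2.58,"z":-0.3},{"x":-1.76,"y":-2.58,"z":-0.3},{"x":-1.76,"y":-2.58,"z":-0.3},{"x":-1.76,"y":-2.58,"z":-0.3}]'
python3 -m inch '[{"yaw":1},{"yaw":1},{"yaw":1},{"yaw":1},{"yaw":1},{"yaw":1},{"yaw":1},{"yaw":1},{"yaw":1},{"yaw":1},{"yaw":1},{"yaw":1}]'
python3 -m inch '[{"yaw":1},{"yaw":1},{"yaw":1},{"yaw":1},{"yaw":1},{"yaw":1},{"yaw":1},{"yaw":1},{"yaw":1},{"yaw":1},{"yaw":1},{"yaw":1}]'
python3 -m inch '[{"yaw":1},{"yaw":1},{"yaw":1},{"yaw":1},{"yaw":1},{"yaw":1},{"yaw":1},{"yaw":1},{"yaw":0.1},{},{}]'
python3 - <<'E'
from workcell import cams
import cv2,pickle
from h import *
f=cams.grab_frame("wrist");pickle.dump(f,open("w1.pkl","wb"));a=f["pixels"][:,:,::-1].copy()
for P in[(447,-23,34),(420,-240,34),(620,-40,34),(592,-260,34)]:print(proj(f,P,True))
cv2.imwrite("pics/w1.png",a)
E
```

```text
[ 90.78216035 384.29873965]
[ 36.41011893 368.00275297]
[125.21256181 430.59081303]
[ 67.92012724 412.59528173]invalid input
invalid input
invalid input
invalid input
invalid input
```

View pics/w1.png

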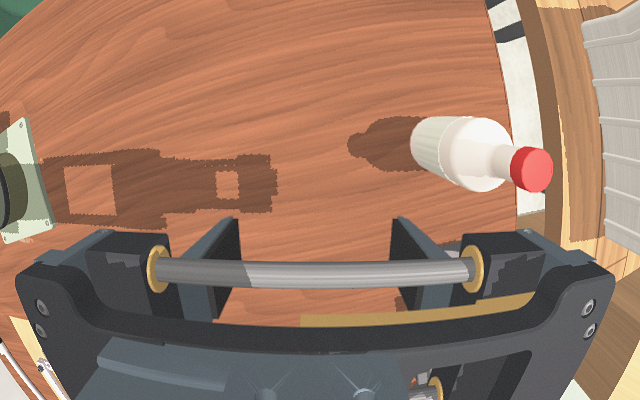

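Nothing moved: the picture is unchanged and every call was refused. I'll try one row with all keys filled in.

```bash
python3 -m inch '[{"x":-1.76,"y":-2.58,"z":-0.3,"yaw":0,"gripper":1},{"x":-1.76,"y":-2.58,"z":-0.3,"yaw":0,"gripper":1},{"x":-1.76,"y":-2.58,"z":-0.3,"yaw":0,"gripper":1},{"x":-1.76,"y":-2.58,"z":-0.3,"yaw":0,"gripper":1},{"x":-1.76,"y":-2.58,"z":-0.3,"yaw":0,"gripper":1},{"x":-1.76,"y":-2.58,"z":-0.3,"yaw":0,"gripper":1},{"x":-1.76,"y":-2.58,"z":-0.3,"yaw":0,"gripper":1},{"x":-1.76,"y":-2.58,"z":-0.3,"yaw":0,"gripper":1},{"x":-1.76,"y":-2.58,"z":-0.3,"yaw":0,"gripper":1},{"x":-1.76,"y":-2.58,"z":-0.3,"yaw":0,"gripper":1},{"x":-1.76,"y":-2.58,"z":-0.3,"yaw":0,"gripper":1}]'
python3 -m inch '[{"x":-1.76,"y":-2.58,"z":-0.3,"yaw":0,"gripper":1},{"x":-1.76,"y":-2.58,"z":-0.3,"yaw":0,"gripper":1},{"x":-1.76,"y":-2.58,"z":-0.3,"yaw":0,"gripper":1},{"x":-1.76,"y":-2.58,"z":-0.3,"yaw":0,"gripper":1},{"x":-1.76,"y":-2.58,"z":-0.3,"yaw":0,"gripper":1},{"x":-1.76,"y":-2.58,"z":-0.3,"yaw":0,"gripper":1},{"x":-1.76,"y":-2.58,"z":-0.3,"yaw":0,"gripper":1},{"x":-1.76,"y":-2.58,"z":-0.3,"yaw":0,"gripper":1},{"x":-1.76,"y":-2.58,"z":-0.3,"yaw":0,"gripper":1},{"x":-1.76,"y":-2.58,"z":-0.3,"yaw":0,"gripper":1},{"x":-1.76,"y":-2.58,"z":-0.3,"yaw":0,"gripper":1}]'
python3 -m inch '[{"x":0,"y":0,"z":0,"yaw":1,"gripper":1},{"x":0,"y":0,"z":0,"yaw":1,"gripper":1},{"x":0,"y":0,"z":0,"yaw":1,"gripper":1},{"x":0,"y":0,"z":0,"yaw":1,"gripper":1},{"x":0,"y":0,"z":0,"yaw":1,"gripper":1},{"x":0,"y":0,"z":0,"yaw":1,"gripper":1},{"x":0,"y":0,"z":0,"yaw":1,"gripper":1},{"x":0,"y":0,"z":0,"yaw":1,"gripper":1},{"x":0,"y":0,"z":0,"yaw":1,"gripper":1},{"x":0,"y":0,"z":0,"yaw":1,"gripper":1},{"x":0,"y":0,"z":0,"yaw":1,"gripper":1},{"x":0,"y":0,"z":0,"yaw":1,"gripper":1}]'
python3 -m inch '[{"x":0,"y":0,"z":0,"yaw":1,"gripper":1},{"x":0,"y":0,"z":0,"yaw":1,"gripper":1},{"x":0,"y":0,"z":0,"yaw":1,"gripper":1},{"x":0,"y":0,"z":0,"yaw":1,"gripper":1},{"x":0,"y":0,"z":0,"yaw":1,"gripper":1},{"x":0,"y":0,"z":0,"yaw":1,"gripper":1},{"x":0,"y":0,"z":0,"yaw":1,"gripper":1},{"x":0,"y":0,"z":0,"yaw":1,"gripper":1},{"x":0,"y":0,"z":0,"yaw":1,"gripper":1},{"x":0,"y":0,"z":0,"yaw":1,"gripper":1},{"x":0,"y":0,"z":0,"yaw":1,"gripper":1},{"x":0,"y":0,"z":0,"yaw":1,"gripper":1}]'
python3 -m inch '[{"x":0,"y":0,"z":0,"yaw":1,"gripper":1},{"x":0,"y":0,"z":0,"yaw":1,"gripper":1},{"x":0,"y":0,"z":0,"yaw":1,"gripper":1},{"x":0,"y":0,"z":0,"yaw":1,"gripper":1},{"x":0,"y":0,"z":0,"yaw":1,"gripper":1},{"x":0,"y":0,"z":0,"yaw":1,"gripper":1},{"x":0,"y":0,"z":0,"yaw":1,"gripper":1},{"x":0,"y":0,"z":0,"yaw":1,"gripper":1},{"x":0,"y":0,"z":0,"yaw":0.1,"gripper":1},{"x":0,"y":0,"z":0,"yaw":0,"gripper":1}]'
python3 - <<'E'
from workcell import cams
import cv2,pickle
from h import *
f=cams.grab_frame("wrist");pickle.dump(f,open("w1.pkl","wb"));a=f["pixels"][:,:,::-1].copy()
for P in[(447,-23,34),(420,-240,34),(620,-40,34),(592,-260,34)]:print(proj(f,P,True))
cv2.imwrite("pics/w2.png",a)
E
```

```text
time_s: 1.28
ee_pos: [277.4, 179.7, 275.1]
ee_rot: [180.0, 0.0, 166.9]
force: [-0.1, 0.1, 0.2]
gripper_width: 91.4
time_s: 2.2
ee_pos: [401.3, -140.9, 308.0]
ee_rot: [180.0, -0.0, 166.8]
force: [0.6, 0.1, 0.4]
gripper_width: 91.0
time_s: 3.2
ee_pos: [401.0, -139.1, 307.8]
ee_rot: [-180.0, -0.0, 106.6]
force: [0.4, -1.0, 1.1]
gripper_width: 91.8
time_s: 4.2
ee_pos: [401.1, -139.2, 307.8]
ee_rot: [-180.0, 0.0, 46.6]
force: [0.3, -0.2, -0.1]
gripper_width: 91.1
time_s: 5.03
ee_pos: [401.1, -139.2, 307.8]
ee_rot: [-180.0, 0.0, 6.4]
force: [0.4, 0.4, -0.2]
gripper_width: 91.7
[235.56898963 131.2612012 ]
[388.16831921 167.21039879]
[261.32724921  11.74097311]
[416.48090847  50.12999881]
```

View pics/w2.png

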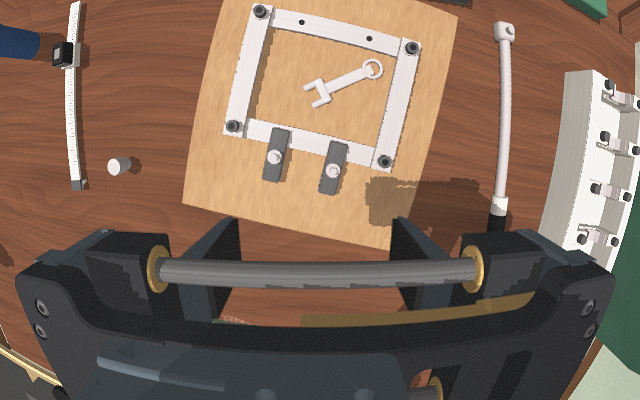

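The wrist picture shows NL (233,127), NR (385,162), FL (261,11), FR (412,48), and the rule with cursor (65,55) and hook end (79,185). Next I refine these by dark blobs.

```bash
cat > scr.py <<'E'
import pickle,sys
from h import *
def blob(f,u,v,r=11,th=90):
    g=f["pixels"].max(2).astype(int);h,w=g.shape
    y0,x0=max(0,int(v)-r),max(0,int(u)-r)
    p=g[y0:int(v)+r+1,x0:int(u)+r+1]
    n,l,s,c=cv2.connectedComponentsWithStats((p<th).astype(np.uint8))
    k=min(range(1,n),key=lambda i:-s[i,4]);return c[k]+[x0,y0],s[k].tolist()
E
python3 - <<'E'
from scr import *
f=pickle.load(open("w1.pkl","rb"));t=pickle.load(open("f0.pkl","rb"))["top"]
def tri(a,b):
    (o1,d1),(o2,d2)=ray(f,*a,True),ray(t,*b)
    m=np.stack([d1,-d2],1);s=np.linalg.lstsq(m,o2-o1,rcond=None)[0];p,q=o1+d1*s[0],o2+d2*s[1]
    return ((p+q)/2).round(1),np.linalg.norm(p-q).round(1)
W={"NL":(233,127),"NR":(385,162),"FL":(261,11),"FR":(412,48)};T={"NL":(336.8,215),"NR":(398,224),"FL":(342.8,168.8),"FR":(403,177)}
P={}
for n in W:
    c,s=blob(f,*W[n]);b,s2=blob(t,*T[n],r=5,th=110);P[n]=plane(f,*c,30,True)
    print(n,c.round(1),s[2:],"wrist",P[n],"top",b.round(1),s2[2:],plane(t,*b,30),tri(c,b))
for a,b in("NL","NR"),("FL","FR"),("NL","FL"),("NR","FR"),("NL","FR"),("NR","FL"):
    d=P[b]-P[a];print(a,b,np.linalg.norm(d).round(1),np.degrees(np.arctan2(d[1],d[0])).round(2))
# rule: white-edge mask points
a=f["pixels"];cv2.imwrite("pics/rule.png",cv2.resize(a[0:200,30:130,::-1],None,fx=4,fy=3,interpolation=cv2.INTER_CUBIC))
mk=(a.min(2)>150).astype(np.uint8);mk[:,:58]=0;mk[:,98:]=0;mk[195:]=0
for v in range(6,185,12):
    x=np.flatnonzero(mk[v]);
    if len(x):print(v,x.min(),x.max(),plane(f,x.mean(),v,16,True),end=";")
for z,u,v in((52,65,55),(16,79,180),(16,74,2)):print(plane(f,u,v,z,True))
E
```

```text
NL [230.8 125.7] [6, 7, 31] wrist [454.1 -14.4] top [336.3 214.9] [4, 5, 13] [454.7 -17.2] (array([454.2, -16.9,  38.7]), np.float64(0.6))
NR [384.9 161.9] [7, 7, 38] wrist [ 426.4 -235.2] top [397.5 223.5] [4, 4, 16] [ 427.9 -234.1] (array([ 427.3, -232.7,   39.1]), np.float64(0.5))
FL [258.5   9.6] [8, 6, 33] wrist [624.7 -34.7] top [342.4 168.6] [4, 4, 15] [622.9 -37. ] (array([621.1, -36.8,  39.4]), np.float64(0.4))
FR [412.5  46.5] [6, 6, 32] wrist [ 597.3 -254.8] top [402.5 177. ] [4, 5, 16] [ 595.5 -253.7] (array([ 592.9, -250.7,   44.7]), np.float64(0.4))
NL NR 222.5 -97.15
FL FR 221.8 -97.1
NL FL 171.8 -6.79
NR FR 172.0 -6.54
NL FR 279.8 -59.22
NR FL 282.0 45.32
6 71 78 [671. 331.];18 69 77 [646.5 328.4];30 68 76 [622.5 325.1];42 72 74 [598.4 316.8];54 58 74 [576.9 325.4];66 67 73 [553.7 317.2];78 65 73 [531.5 316.1];90 65 73 [509.5 313.4];102 65 73 [487.6 311.3];114 66 73 [465.9 308.5];126 66 74 [444.2 306.2];138 67 75 [422.5 303.2];150 68 76 [400.8 300.8];162 69 77 [378.9 298.9];174 70 79 [356.9 296.3];[567.6 296.8]
[346.6 284.8]
[679.9 335. ]
```

View pics/rule.png

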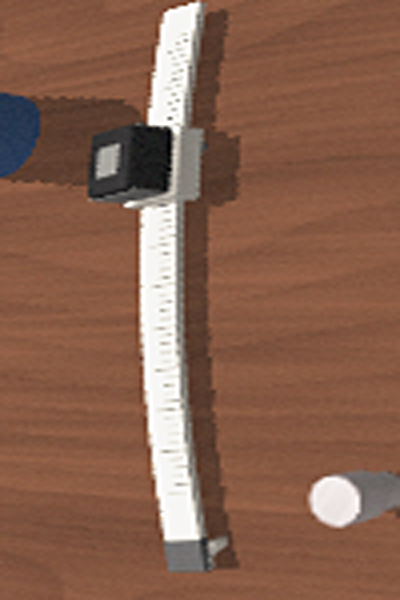

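```bash
python3 - <<'E'
from scr import *
f=pickle.load(open("w1.pkl","rb"));t=pickle.load(open("f0.pkl","rb"))["top"]
print("label",plane(f,56.75,53.3,52,True),"top label",plane(t,225+73/4,150+121/4,52))
P={}
for n,c in {"NL":(230.8,125.7),"NR":(384.9,161.9),"FL":(258.5,9.6),"FR":(412.5,46.5)}.items():P[n]=plane(f,*c,34,True);print(n,P[n])
print(plane(f,30+72.5,185,16,True),plane(f,30+183/4,188,16,True))
a=f["pixels"][:,:,0]
print(a[40:66,50:64].tolist() if 0 else "")
E
```

```text
label [573.3 320.4] top label [570.5 314.7]
NL [454.3 -15.5]
NR [ 426.8 -234.1]
FL [623.2 -35.6]
FR [ 596.1 -253.7]
[342.6 225.3] [330.7 295.3]
```

```bash
python3 - <<'E'
from scr import *
f=pickle.load(open("w1.pkl","rb"));t=pickle.load(open("f0.pkl","rb"))["top"]
s=pickle.load(open("f0.pkl","rb"))["scene"]
print("can top",plane(t,188,158,190),plane(s,468,146,190),"base",plane(t,204,173,0),plane(s,459,193,0))
p=np.array([401.1,-139.2]);d=np.array([572.5,319])-p;a=np.radians(6.4)
print(d@[np.cos(a),np.sin(a)],d@[np.sin(a),-np.cos(a)])
E
```

```text
can top [615.8 465. ] [626.9 453.4] base [604.5 472.7] [611.6 478.7]
221.40688608106453 -436.23868557922106
```

```bash
python3 -m inch '[{"x":1.58,"y":-3.116,"z":0.7,"yaw":0,"gripper":1},{"x":1.58,"y":-3.116,"z":0.7,"yaw":0,"gripper":1},{"x":1.58,"y":-3.116,"z":0.7,"yaw":0,"gripper":1},{"x":1.58,"y":-3.116,"z":0.7,"yaw":0,"gripper":1},{"x":1.58,"y":-3.116,"z":0.7,"yaw":0,"gripper":1},{"x":1.58,"y":-3.116,"z":0.7,"yaw":0,"gripper":1},{"x":1.58,"y":-3.116,"z":0.7,"yaw":0,"gripper":1},{"x":1.58,"y":-3.116,"z":0.7,"yaw":0,"gripper":1},{"x":1.58,"y":-3.116,"z":0.7,"yaw":0,"gripper":1},{"x":1.58,"y":-3.116,"z":0.7,"yaw":0,"gripper":1}]'
python3 -m inch '[{"x":1.58,"y":-3.116,"z":0.7,"yaw":0,"gripper":1},{"x":1.58,"y":-3.116,"z":0.7,"yaw":0,"gripper":1},{"x":1.58,"y":-3.116,"z":0.7,"yaw":0,"gripper":1},{"x":1.58,"y":-3.116,"z":0.7,"yaw":0,"gripper":1},{"x":0,"y":0,"z":0,"yaw":0,"gripper":1},{"x":0,"y":0,"z":0,"yaw":0,"gripper":1}]'
python3 - <<'E'
from workcell import cams
import cv2,pickle
from h import *
f=cams.grab_frame("wrist");pickle.dump(f,open("w2.pkl","wb"))
print(proj(f,(573,320,52),True))
t=cams.grab_frame("top")
A=np.vstack([f["pixels"],cv2.resize(t["pixels"],(640,400))])
cv2.imwrite("pics/w3.png",f["pixels"][:,:,::-1])
E
```

```text
time_s: 5.92
ee_pos: [524.2, 189.7, 237.5]
ee_rot: [180.0, -0.0, 6.5]
force: [1.3, 0.1, 0.1]
gripper_width: 91.3
time_s: 6.42
ee_pos: [572.7, 320.0, 208.3]
ee_rot: [179.9, 0.1, 6.5]
force: [-0.1, -0.5, -0.1]
gripper_width: 90.8
[315.23190425 191.00607571]
```

View pics/w3.png

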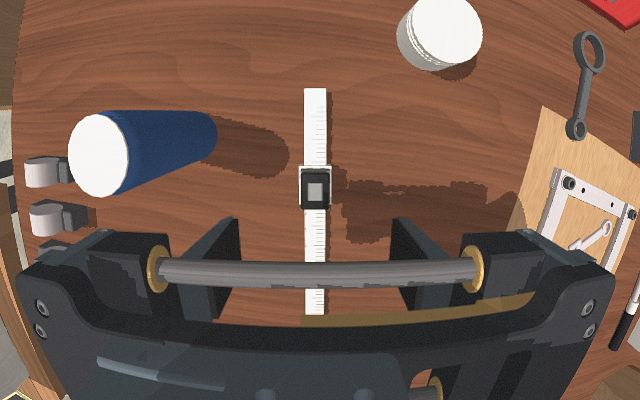

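Label at (315,191) matches the prediction exactly: block centre at (573,320), rule in line with the tool. Going down to grip.

```bash
python3 -m inch '[{"x":0,"y":0,"z":2.7,"yaw":0,"gripper":1},{"x":0,"y":0,"z":2.7,"yaw":0,"gripper":1},{"x":0,"y":0,"z":2.7,"yaw":0,"gripper":1},{"x":0,"y":0,"z":2.7,"yaw":0,"gripper":1},{"x":0,"y":0,"z":2.7,"yaw":0,"gripper":1},{"x":0,"y":0,"z":2.8,"yaw":0,"gripper":1},{"x":0,"y":0,"z":0,"yaw":0,"gripper":1}]'
python3 -m inch '[{"x":0,"y":0,"z":0,"yaw":0,"gripper":-1},{"x":0,"y":0,"z":0,"yaw":0,"gripper":-1},{"x":0,"y":0,"z":0,"yaw":0,"gripper":-1},{"x":0,"y":0,"z":0,"yaw":0,"gripper":-1},{"x":0,"y":0,"z":0,"yaw":0,"gripper":-1},{"x":0,"y":0,"z":0,"yaw":0,"gripper":-1},{"x":0,"y":0,"z":0,"yaw":0,"gripper":-1},{"x":0,"y":0,"z":0,"yaw":0,"gripper":-1}]' 40
```

```text
time_s: 7.1
ee_pos: [569.5, 315.3, 42.4]
ee_rot: [179.8, 0.6, 6.3]
force: [-0.1, -0.3, -1.3]
gripper_width: 90.8
time_s: 7.77
ee_pos: [573.0, 318.8, 47.2]
ee_rot: [-180.0, -0.0, 6.3]
force: [-0.1, 0.2, -0.5]
gripper_width: 40.9
```

```bash
python3 -m inch '[{"x":0,"y":0,"z":0,"yaw":0,"gripper":-1},{"x":0,"y":0,"z":0,"yaw":0,"gripper":-1},{"x":0,"y":0,"z":0,"yaw":0,"gripper":-1},{"x":0,"y":0,"z":0,"yaw":0,"gripper":-1}]' 40
python3 -m inch '[{"x":0,"y":0,"z":-1,"yaw":0,"gripper":-1},{"x":0,"y":0,"z":-2.5,"yaw":0,"gripper":-1},{"x":0,"y":0,"z":-2.5,"yaw":0,"gripper":-1},{"x":0,"y":0,"z":0,"yaw":0,"gripper":-1},{"x":0,"y":0,"z":0,"yaw":0,"gripper":-1}]'
```

```text
time_s: 8.1
ee_pos: [573.0, 319.0, 47.0]
ee_rot: [-180.0, -0.0, 6.3]
force: [-0.7, 0.4, 0.1]
gripper_width: 29.9
time_s: 8.52
ee_pos: [573.8, 319.0, 108.7]
ee_rot: [-179.9, -0.2, 6.3]
force: [-0.3, -0.3, -1.8]
gripper_width: 29.7
```

```bash
python3 -m inch '[{"x":-0.2,"y":1.5,"z":-0.4,"yaw":0,"gripper":-1},{"x":-0.437,"y":3.4,"z":-0.4,"yaw":0,"gripper":-1},{"x":-0.437,"y":3.4,"z":-0.4,"yaw":0,"gripper":-1},{"x":-0.437,"y":3.4,"z":-0.4,"yaw":0,"gripper":-1},{"x":-0.437,"y":3.4,"z":-0.4,"yaw":0,"gripper":-1},{"x":-0.437,"y":3.4,"z":0,"yaw":0,"gripper":-1},{"x":-0.437,"y":3.4,"z":0,"yaw":0,"gripper":-1},{"x":-0.437,"y":3.4,"z":0,"yaw":0,"gripper":-1},{"x":-0.437,"y":3.4,"z":0,"yaw":0,"gripper":-1},{"x":-0.437,"y":3.4,"z":0,"yaw":0,"gripper":-1}]'
python3 -m inch '[{"x":-0.437,"y":3.4,"z":0,"yaw":0,"gripper":-1},{"x":-0.437,"y":3.4,"z":0,"yaw":0,"gripper":-1},{"x":-0.437,"y":3.4,"z":0,"yaw":0,"gripper":-1},{"x":-0.437,"y":3.4,"z":0,"yaw":0,"gripper":-1},{"x":-0.437,"y":3.4,"z":0,"yaw":0,"gripper":-1},{"x":-0.2,"y":2,"z":0,"yaw":0,"gripper":-1}]'
python3 -m inch '[{"x":0,"y":0,"z":0,"yaw":1,"gripper":-1},{"x":0,"y":0,"z":0,"yaw":1,"gripper":-1},{"x":0,"y":0,"z":0,"yaw":1,"gripper":-1},{"x":0,"y":0,"z":0,"yaw":1,"gripper":-1},{"x":0,"y":0,"z":0,"yaw":1,"gripper":-1},{"x":0,"y":0,"z":0,"yaw":1,"gripper":-1},{"x":0,"y":0,"z":0,"yaw":1,"gripper":-1},{"x":0,"y":0,"z":0,"yaw":1,"gripper":-1},{"x":0,"y":0,"z":0,"yaw":1,"gripper":-1},{"x":0,"y":0,"z":0,"yaw":1,"gripper":-1},{"x":0,"y":0,"z":0,"yaw":1,"gripper":-1},{"x":0,"y":0,"z":0,"yaw":1,"gripper":-1}]'
python3 -m inch '[{"x":0,"y":0,"z":0,"yaw":1,"gripper":-1},{"x":0,"y":0,"z":0,"yaw":0.1,"gripper":-1},{"x":0,"y":0,"z":0,"yaw":0,"gripper":-1},{"x":0,"y":0,"z":0,"yaw":0,"gripper":-1}]'
python3 - <<'E'
from workcell import cams,telemetry
import cv2,pickle
from h import *
d={n:cams.grab_frame(n) for n in("top","scene","wrist")};pickle.dump(d,open("d3.pkl","wb"))
s=telemetry.state();print(s["qpos"],s["force"],s["ee_pos"],s["ee_rot"])
c=lambda a,x,y,w,h,k:cv2.resize(a["pixels"][y:y+h,x:x+w,::-1],None,fx=k,fy=k,interpolation=cv2.INTER_CUBIC)
A=c(d["top"],280,110,160,130,3);B=c(d["scene"],190,140,160,130,2)
C=cv2.resize(d["wrist"]["pixels"][:,:,::-1],(480,300));B=cv2.resize(B,(320,260))
I=np.zeros((600,800,3),np.uint8);I[:300,:480]=C;I[300:600,:369]=cv2.resize(A,(369,300));I[:260,480:]=B
cv2.imwrite("pics/m3.png",I)
E
```

```text
time_s: 9.35
ee_pos: [565.3, -7.2, 125.5]
ee_rot: [-180.0, 0.2, 6.3]
force: [0.2, -0.5, -1.8]
gripper_width: 29.8
time_s: 9.85
ee_pos: [562.4, -200.0, 125.4]
ee_rot: [-180.0, 0.2, 6.2]
force: [-0.3, 0.7, -1.3]
gripper_width: 29.8
time_s: 10.85
ee_pos: [562.6, -196.6, 125.3]
ee_rot: [179.8, 0.2, -53.9]
force: [0.5, -1.0, -1.5]
gripper_width: 29.4
time_s: 11.18
ee_pos: [563.7, -196.5, 126.2]
ee_rot: [179.9, 0.1, -59.1]
force: [0.1, -0.4, -2.7]
gripper_width: 29.9
[-2.02923245e+01  2.52381831e+01  9.55807105e+01 -6.18853091e-04
  5.92186889e+01  1.28824556e+02] [-0.42512423 -0.28493778 -1.17961082] [ 564.24657571 -196.37734989  126.66516654] [ 1.79976024e+02  2.89461174e-02 -5.91165693e+01]
```

View pics/m3.png

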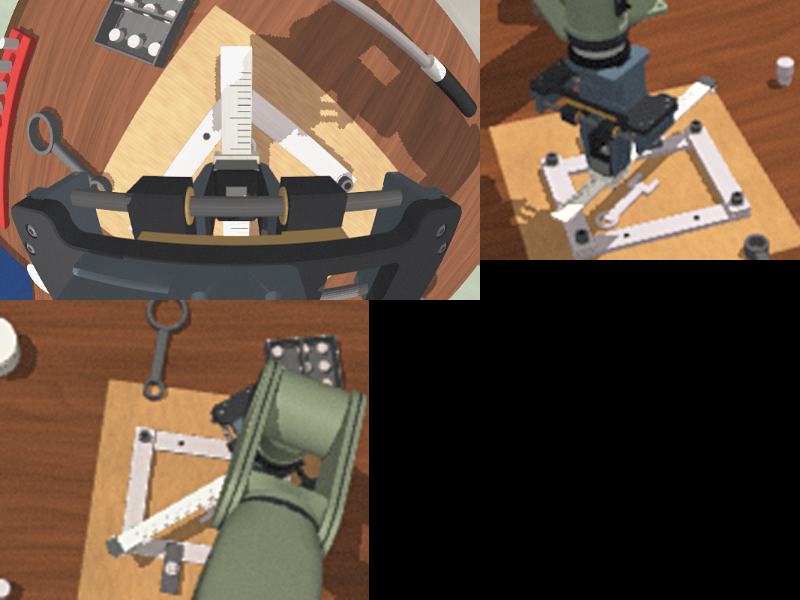

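Hook end hangs just outside NL, scale lies along the diagonal, FR hidden beneath it. A quick numeric check of the hook end from the top view follows.

```bash
python3 - <<'E'
from scr import *
d=pickle.load(open("d3.pkl","rb"));t=d["top"];s=d["scene"]
print(plane(t,329.9,216.7,96),plane(t,329.9,216.7,92), "expect 438.4,13.8")
# scale line in top image: white pixels rows
a=t["pixels"].astype(int);m=(a.min(2)>170)
for v in range(202,216,3):
    x=np.flatnonzero(m[v,325:380])+325
    print(v,x.tolist())
w=d["wrist"];m=w["pixels"].min(2)>150
for v in(70,90,110,130,150,170,190):
    x=np.flatnonzero(m[v,285:345])+285;x=x[:]
    print(v,x.min(),x.max(),plane(w,(x.min()+x.max())/2,v,95.5,True))
E
```

```text
[442.4   5.7] [442.7   5.7] expect 438.4,13.8
202 [334, 335, 336, 337, 338, 339, 340, 341, 348, 349, 350, 351, 352, 353, 354, 355, 356, 357, 358, 359, 360, 361]
205 [334, 335, 336, 337, 338, 339, 340, 341, 343, 344, 345, 346, 347, 348, 349, 350, 351, 352, 353, 354, 355, 356]
208 [333, 334, 335, 336, 338, 339, 340, 341, 342, 343, 344, 345, 346, 347, 348, 349, 350, 351]
211 [333, 334, 335, 336, 337, 338, 339, 340, 341, 342, 343, 344, 345, 346]
214 [331, 332, 333, 334, 335, 336, 337, 338, 339, 340, 341, 342, 343, 344]
70 285 335 [ 618.3 -281.8]
90 294 335 [ 610.  -272.9]
110 294 335 [ 604.  -262.9]
130 285 344 [ 598.1 -252.9]
150 285 344 [ 592.1 -242.9]
170 285 334 [ 588.6 -231.2]
190 285 340 [ 580.9 -221.7]
```

```bash
python3 -m inch '[{"x":0.34,"y":0.18,"z":0.5,"yaw":0,"gripper":-1},{"x":0,"y":0,"z":1.2,"yaw":0,"gripper":-1},{"x":0,"y":0,"z":1.2,"yaw":0,"gripper":-1},{"x":0,"y":0,"z":1.2,"yaw":0,"gripper":-1},{"x":0,"y":0,"z":1.15,"yaw":0,"gripper":-1},{"x":0,"y":0,"z":0,"yaw":0,"gripper":-1},{"x":0,"y":0,"z":0,"yaw":0,"gripper":-1},{"x":0,"y":0,"z":0,"yaw":0,"gripper":-1}]'
python3 -m inch '[{"x":0.2,"y":0,"z":0,"yaw":0,"gripper":-1},{"x":0.2,"y":0,"z":0,"yaw":0,"gripper":-1},{"x":0,"y":0,"z":0,"yaw":0,"gripper":-1},{"x":0,"y":0,"z":0,"yaw":0,"gripper":-1}]'
```

```text
time_s: 12.0
ee_pos: [565.2, -200.4, 74.8]
ee_rot: [-180.0, -0.0, -59.2]
force: [0.4, -0.3, -1.2]
gripper_width: 29.5
time_s: 12.33
ee_pos: [567.1, -203.8, 74.9]
ee_rot: [-180.0, -0.0, -59.2]
force: [-0.8, -0.2, -1.9]
gripper_width: 29.8
```

```bash
cat > s.py <<'E'
import sys,numpy as np
from workcell import telemetry
P={"NL":(454.3,-15.5),"NR":(426.8,-234.1)}[sys.argv[1]];s=telemetry.state()
a=np.radians(s["ee_rot"][2]);u=np.array([np.cos(a),np.sin(a)]);v=np.array([np.sin(a),-np.cos(a)])
d=s["ee_pos"][:2]-P;F=s["force"][:2];print("t %.2f along %.2f lat %.2f z %.1f | Fx %.2f Fy %.2f Fz %.2f"%(s["time_s"],d@u,d@v,s["ee_pos"][2],F@u,F@v,s["force"][2]),s["torque"].round(2),s["ee_rot"].round(2))
E
python3 -m inch '[{"x":0.3,"y":0,"z":0,"yaw":0,"gripper":-1},{"x":0.3,"y":0,"z":0,"yaw":0,"gripper":-1},{"x":0,"y":0,"z":0,"yaw":0,"gripper":-1},{"x":0,"y":0,"z":0,"yaw":0,"gripper":-1}]' >/dev/null; python3 s.py NL
python3 -m inch '[{"x":0.3,"y":0,"z":0,"yaw":0,"gripper":-1},{"x":0.2,"y":0,"z":0,"yaw":0,"gripper":-1},{"x":0,"y":0,"z":0,"yaw":0,"gripper":-1},{"x":0,"y":0,"z":0,"yaw":0,"gripper":-1}]' >/dev/null; python3 s.py NL
python3 -m inch '[{"x":0.3,"y":0,"z":0,"yaw":0,"gripper":-1},{"x":0.2,"y":0,"z":0,"yaw":0,"gripper":-1},{"x":0,"y":0,"z":0,"yaw":0,"gripper":-1},{"x":0,"y":0,"z":0,"yaw":0,"gripper":-1}]' >/dev/null; python3 s.py NL
python3 -m inch '[{"x":0.3,"y":0,"z":0,"yaw":0,"gripper":-1},{"x":0.2,"y":0,"z":0,"yaw":0,"gripper":-1},{"x":0,"y":0,"z":0,"yaw":0,"gripper":-1},{"x":0,"y":0,"z":0,"yaw":0,"gripper":-1}]' >/dev/null; python3 s.py NL
```

```text
t 12.67 along 225.42 lat -0.24 z 74.4 | Fx -0.38 Fy 0.45 Fz -1.82 [-0.1   0.14  0.05] [-179.99    0.    -59.18]
t 13.00 along 229.67 lat -0.02 z 74.1 | Fx -1.63 Fy 0.50 Fz -2.58 [0.22 0.3  0.02] [ 1.7997e+02  8.0000e-02 -5.9180e+01]
t 13.33 along 235.21 lat -0.06 z 74.3 | Fx -1.82 Fy 0.75 Fz -2.06 [0.28 0.32 0.03] [ 1.7999e+02  2.0000e-02 -5.9160e+01]
t 13.67 along 240.37 lat -0.14 z 74.4 | Fx -2.29 Fy 0.80 Fz -3.37 [0.31 0.38 0.09] [ 1.800e+02 -1.000e-02 -5.916e+01]
```

```bash
python3 -m inch '[{"x":0.3,"y":0,"z":0,"yaw":0,"gripper":-1},{"x":0.4,"y":0,"z":0,"yaw":0,"gripper":-1},{"x":0.4,"y":0,"z":0,"yaw":0,"gripper":-1},{"x":0.3,"y":0,"z":0,"yaw":0,"gripper":-1},{"x":0,"y":0,"z":0,"yaw":0,"gripper":-1},{"x":0,"y":0,"z":0,"yaw":0,"gripper":-1}]' >/dev/null; python3 s.py NL
python3 -m inch '[{"x":0.15,"y":0,"z":0,"yaw":0,"gripper":-1},{"x":0,"y":0,"z":0,"yaw":0,"gripper":-1},{"x":0,"y":0,"z":0,"yaw":0,"gripper":-1}]' >/dev/null; python3 s.py NL
python3 -m inch '[{"x":0.15,"y":0,"z":0,"yaw":0,"gripper":-1},{"x":0,"y":0,"z":0,"yaw":0,"gripper":-1},{"x":0,"y":0,"z":0,"yaw":0,"gripper":-1}]' >/dev/null; python3 s.py NL
python3 -m inch '[{"x":0.1,"y":0,"z":0,"yaw":0,"gripper":-1},{"x":0,"y":0,"z":0,"yaw":0,"gripper":-1},{"x":0,"y":0,"z":0,"yaw":0,"gripper":-1}]' >/dev/null; python3 s.py NL
```

```text
t 14.17 along 254.46 lat -0.17 z 74.4 | Fx -2.36 Fy -0.42 Fz -1.92 [0.41 0.47 0.08] [-180.     -0.    -59.18]
t 14.42 along 255.70 lat -0.16 z 74.4 | Fx -3.56 Fy 0.49 Fz -1.69 [0.35 0.53 0.04] [-180.     -0.    -59.16]
t 14.67 along 257.22 lat -0.19 z 74.4 | Fx -2.61 Fy 0.21 Fz -2.26 [0.43 0.52 0.15] [-180.     -0.    -59.16]
t 14.92 along 258.19 lat -0.15 z 74.4 | Fx -3.09 Fy 0.05 Fz -2.04 [0.39 0.53 0.09] [-180.      0.    -59.16]
```

```bash
python3 -m inch '[{"x":0.1,"y":0,"z":0,"yaw":0,"gripper":-1},{"x":0,"y":0,"z":0,"yaw":0,"gripper":-1},{"x":0,"y":0,"z":0,"yaw":0,"gripper":-1}]' >/dev/null; python3 s.py NL
python3 -m inch '[{"x":0.1,"y":0,"z":0,"yaw":0,"gripper":-1},{"x":0,"y":0,"z":0,"yaw":0,"gripper":-1},{"x":0,"y":0,"z":0,"yaw":0,"gripper":-1}]' >/dev/null; python3 s.py NL
```

```text
t 15.17 along 259.24 lat -0.20 z 74.4 | Fx -2.94 Fy -0.29 Fz -2.08 [0.44 0.55 0.11] [-180.     -0.    -59.17]
t 15.42 along 260.24 lat -0.20 z 74.4 | Fx -2.27 Fy 0.56 Fz -1.75 [0.41 0.53 0.08] [-180.     -0.    -59.16]
```

```bash
python3 -m inch '[{"x":0.1,"y":0,"z":0,"yaw":0,"gripper":-1},{"x":0,"y":0,"z":0,"yaw":0,"gripper":-1},{"x":0,"y":0,"z":0,"yaw":0,"gripper":-1}]' >/dev/null; python3 s.py NL
```

```text
t 15.67 along 261.27 lat -0.20 z 74.4 | Fx -3.64 Fy 0.92 Fz -1.82 [0.43 0.56 0.11] [-179.99   -0.    -59.17]
```

```bash
python3 -m inch '[{"x":0.08,"y":0,"z":0,"yaw":0,"gripper":-1},{"x":0,"y":0,"z":0,"yaw":0,"gripper":-1},{"x":0,"y":0,"z":0,"yaw":0,"gripper":-1}]' >/dev/null; python3 s.py NL
python3 -m inch '[{"x":0.08,"y":0,"z":0,"yaw":0,"gripper":-1},{"x":0,"y":0,"z":0,"yaw":0,"gripper":-1},{"x":0,"y":0,"z":0,"yaw":0,"gripper":-1}]' >/dev/null; python3 s.py NL
```

```text
t 15.92 along 261.66 lat -0.11 z 74.3 | Fx -4.16 Fy 0.69 Fz -1.33 [0.63 0.72 0.09] [ 1.7999e+02  5.0000e-02 -5.9170e+01]
t 16.17 along 261.87 lat -0.01 z 74.2 | Fx -6.42 Fy 0.68 Fz -1.94 [0.73 0.81 0.02] [ 1.7996e+02  1.2000e-01 -5.9180e+01]
```

```bash
python3 -m inch '[{"x":0.06,"y":0,"z":0,"yaw":0,"gripper":-1},{"x":0,"y":0,"z":0,"yaw":0,"gripper":-1},{"x":0,"y":0,"z":0,"yaw":0,"gripper":-1}]' >/dev/null; python3 s.py NL
```

```text
t 16.42 along 262.05 lat 0.07 z 74.1 | Fx -6.76 Fy 0.66 Fz -1.31 [ 0.9   0.83 -0.01] [ 1.7994e+02  1.7000e-01 -5.9190e+01]
```

```bash
python3 -m inch '[{"x":0.04,"y":0,"z":0,"yaw":0,"gripper":-1},{"x":0,"y":0,"z":0,"yaw":0,"gripper":-1}]' >/dev/null; python3 s.py NL
python3 -m inch '[{"x":0,"y":0,"z":0,"yaw":0,"gripper":-1}]' >/dev/null; python3 s.py NL
python3 -m inch '[{"x":0,"y":0,"z":0,"yaw":0,"gripper":-1}]' >/dev/null; python3 s.py NL
python3 -m inch '[{"x":0,"y":0,"z":0,"yaw":0,"gripper":-1}]' >/dev/null; python3 s.py NL
python3 -m inch '[{"x":0,"y":0,"z":0,"yaw":0,"gripper":-1}]' >/dev/null; python3 s.py NL
python3 -m inch '[{"x":0,"y":0,"z":0,"yaw":0,"gripper":-1}]' >/dev/null; python3 s.py NL
```

```text
t 16.58 along 262.15 lat 0.07 z 74.0 | Fx -7.98 Fy 0.40 Fz -0.97 [ 0.95  0.91 -0.01] [179.93   0.21 -59.2 ]
t 16.67 along 262.15 lat 0.08 z 74.0 | Fx -7.31 Fy 0.91 Fz -1.83 [ 1.    0.96 -0.04] [179.93   0.21 -59.2 ]
t 16.75 along 262.14 lat 0.09 z 74.0 | Fx -8.26 Fy -0.18 Fz -1.73 [ 0.98  0.96 -0.01] [179.93   0.21 -59.2 ]
t 16.83 along 262.14 lat 0.06 z 74.0 | Fx -7.42 Fy 0.60 Fz -0.36 [0.92 0.95 0.02] [179.93   0.21 -59.2 ]
t 16.92 along 262.14 lat 0.07 z 74.1 | Fx -8.23 Fy 1.17 Fz -1.30 [0.93 0.94 0.  ] [179.93   0.21 -59.2 ]
t 17.00 along 262.13 lat 0.10 z 74.0 | Fx -6.38 Fy 0.94 Fz -0.33 [ 0.99  0.93 -0.04] [179.93   0.21 -59.2 ]
```

Bearing force ≈4.3–4.7 N (torque estimate 3.3 N) held 0.5 s. A slight nudge and a further hold covers the lower estimate; then I back off and time the hook's release.

```bash
python3 -m inch '[{"x":0.02,"y":0,"z":0,"yaw":0,"gripper":-1},{"x":0,"y":0,"z":0,"yaw":0,"gripper":-1},{"x":0,"y":0,"z":0,"yaw":0,"gripper":-1},{"x":0,"y":0,"z":0,"yaw":0,"gripper":-1},{"x":0,"y":0,"z":0,"yaw":0,"gripper":-1},{"x":0,"y":0,"z":0,"yaw":0,"gripper":-1},{"x":0,"y":0,"z":0,"yaw":0,"gripper":-1}]' >/dev/null; python3 s.py NL
python3 -m inch '[{"x":-0.2,"y":0,"z":0,"yaw":0,"gripper":-1},{"x":-0.5,"y":0,"z":0,"yaw":0,"gripper":-1},{"x":-0.6,"y":0,"z":0,"yaw":0,"gripper":-1},{"x":-0.6,"y":0,"z":0,"yaw":0,"gripper":-1},{"x":-0.6,"y":0,"z":0,"yaw":0,"gripper":-1},{"x":-0.5,"y":0,"z":0,"yaw":0,"gripper":-1},{"x":-0.3,"y":0,"z":0,"yaw":0,"gripper":-1},{"x":0,"y":0,"z":0,"yaw":0,"gripper":-1},{"x":0,"y":0,"z":0,"yaw":0,"gripper":-1}]' >/dev/null; python3 s.py NL
python3 -m inch '[{"x":-0.1,"y":0,"z":0,"yaw":0,"gripper":-1},{"x":0,"y":0,"z":0,"yaw":0,"gripper":-1}]' >/dev/null; python3 s.py NL
python3 -m inch '[{"x":-0.1,"y":0,"z":0,"yaw":0,"gripper":-1},{"x":0,"y":0,"z":0,"yaw":0,"gripper":-1}]' >/dev/null; python3 s.py NL
python3 -m inch '[{"x":-0.1,"y":0,"z":0,"yaw":0,"gripper":-1},{"x":0,"y":0,"z":0,"yaw":0,"gripper":-1}]' >/dev/null; python3 s.py NL
python3 -m inch '[{"x":-0.1,"y":0,"z":0,"yaw":0,"gripper":-1},{"x":0,"y":0,"z":0,"yaw":0,"gripper":-1}]' >/dev/null; python3 s.py NL
python3 -m inch '[{"x":-0.1,"y":0,"z":0,"yaw":0,"gripper":-1},{"x":0,"y":0,"z":0,"yaw":0,"gripper":-1}]' >/dev/null; python3 s.py NL
```

```text
t 17.58 along 262.17 lat 0.05 z 74.0 | Fx -7.70 Fy 0.87 Fz -1.55 [ 1.07  0.91 -0.04] [179.93   0.23 -59.2 ]
t 18.33 along 230.83 lat -0.24 z 74.5 | Fx -3.04 Fy -0.13 Fz -1.61 [0.3  0.48 0.15] [-1.7999e+02 -1.0000e-02 -5.9150e+01]
t 18.50 along 230.18 lat -0.22 z 74.5 | Fx -2.49 Fy 1.51 Fz -2.15 [0.27 0.42 0.12] [-1.7999e+02 -1.0000e-02 -5.9170e+01]
t 18.67 along 229.44 lat -0.39 z 74.5 | Fx -0.85 Fy 0.37 Fz -2.48 [0.1  0.33 0.18] [-1.7997e+02 -5.0000e-02 -5.9170e+01]
t 18.83 along 228.56 lat -0.68 z 74.7 | Fx -0.18 Fy 0.28 Fz -1.54 [-0.04  0.11  0.01] [-1.7993e+02 -8.0000e-02 -5.9190e+01]
t 19.00 along 227.19 lat -0.45 z 74.6 | Fx 0.13 Fy -0.22 Fz -1.20 [-0.02  0.19  0.03] [-1.7996e+02 -3.0000e-02 -5.9180e+01]
t 19.17 along 225.93 lat -0.24 z 74.5 | Fx 0.18 Fy -0.45 Fz -1.94 [-0.08  0.15 -0.  ] [-179.99   -0.    -59.17]
```

```bash
python3 -m inch '[{"x":-0.5,"y":0,"z":0,"yaw":0,"gripper":-1},{"x":-0.6,"y":0,"z":-0.5,"yaw":0,"gripper":-1},{"x":0,"y":0,"z":-1.5,"yaw":0,"gripper":-1},{"x":0,"y":0,"z":-1.7,"yaw":0,"gripper":-1},{"x":0,"y":0,"z":-1.5,"yaw":0,"gripper":-1},{"x":0,"y":0,"z":0,"yaw":-1,"gripper":-1},{"x":0,"y":0,"z":0,"yaw":-1,"gripper":-1},{"x":0,"y":0,"z":0,"yaw":-1,"gripper":-1},{"x":0,"y":0,"z":0,"yaw":-1,"gripper":-1},{"x":0,"y":0,"z":0,"yaw":-1,"gripper":-1},{"x":0,"y":0,"z":0,"yaw":-1,"gripper":-1},{"x":0,"y":0,"z":0,"yaw":-1,"gripper":-1}]'
python3 -m inch '[{"x":0,"y":0,"z":0,"yaw":-1,"gripper":-1},{"x":0,"y":0,"z":0,"yaw":-1,"gripper":-1},{"x":0,"y":0,"z":0,"yaw":-1,"gripper":-1},{"x":0,"y":0,"z":0,"yaw":-1,"gripper":-1},{"x":0,"y":0,"z":0,"yaw":-1,"gripper":-1},{"x":0,"y":0,"z":0,"yaw":-1,"gripper":-1},{"x":0,"y":0,"z":0,"yaw":-1,"gripper":-1},{"x":0,"y":0,"z":0,"yaw":-1,"gripper":-1},{"x":0,"y":0,"z":0,"yaw":-1,"gripper":-1},{"x":0,"y":0,"z":0,"yaw":-1,"gripper":-1},{"x":0,"y":0,"z":0,"yaw":-1,"gripper":-1}]'
python3 -m inch '[{"x":0,"y":0,"z":0,"yaw":-1,"gripper":-1},{"x":0,"y":0,"z":0,"yaw":-1,"gripper":-1},{"x":0,"y":0,"z":0,"yaw":-0.9,"gripper":-1},{"x":2.3,"y":-1.8,"z":0,"yaw":0,"gripper":-1},{"x":2.4,"y":-1.9,"z":0,"yaw":0,"gripper":-1},{"x":2.4,"y":-1.9,"z":0,"yaw":0,"gripper":-1},{"x":2.3,"y":-1.8,"z":0,"yaw":0,"gripper":-1},{"x":0,"y":0,"z":0,"yaw":0,"gripper":-1},{"x":0,"y":0,"z":0,"yaw":0,"gripper":-1},{"x":0,"y":0,"z":0,"yaw":0,"gripper":-1}]'
python3 s.py NR
python3 - <<'E'
from workcell import cams
import pickle
from h import *
d={n:cams.grab_frame(n) for n in("top","scene","wrist")};pickle.dump(d,open("d4.pkl","wb"))
c=lambda a,x,y,w,h,k:cv2.resize(a["pixels"][y:y+h,x:x+w,::-1],None,fx=k,fy=k,interpolation=cv2.INTER_CUBIC)
I=np.zeros((600,800,3),np.uint8);I[:300,:480]=cv2.resize(d["wrist"]["pixels"][:,:,::-1],(480,300));I[300:600,:400]=c(d["top"],300,140,160,120,2.5);I[300:600,400:]=c(d["scene"],190,150,160,120,2.5)
cv2.imwrite("pics/m4.png",I)
E
```

```text
time_s: 20.17
ee_pos: [564.3, -199.4, 126.8]
ee_rot: [-180.0, 0.0, -23.9]
force: [0.4, 0.4, -2.4]
gripper_width: 29.6
time_s: 21.08
ee_pos: [564.3, -199.3, 126.8]
ee_rot: [-180.0, -0.0, 31.1]
force: [-0.4, 0.6, -1.4]
gripper_width: 29.7
time_s: 21.92
ee_pos: [577.9, -81.1, 126.7]
ee_rot: [180.0, 0.0, 45.4]
force: [-0.0, -0.8, -1.7]
gripper_width: 29.7
t 21.92 along 215.02 lat 0.04 z 126.7 | Fx -0.60 Fy 0.59 Fz -1.72 [-0.06  0.04 -0.07] [1.7998e+02 1.0000e-02 4.5380e+01]
```

View pics/m4.png

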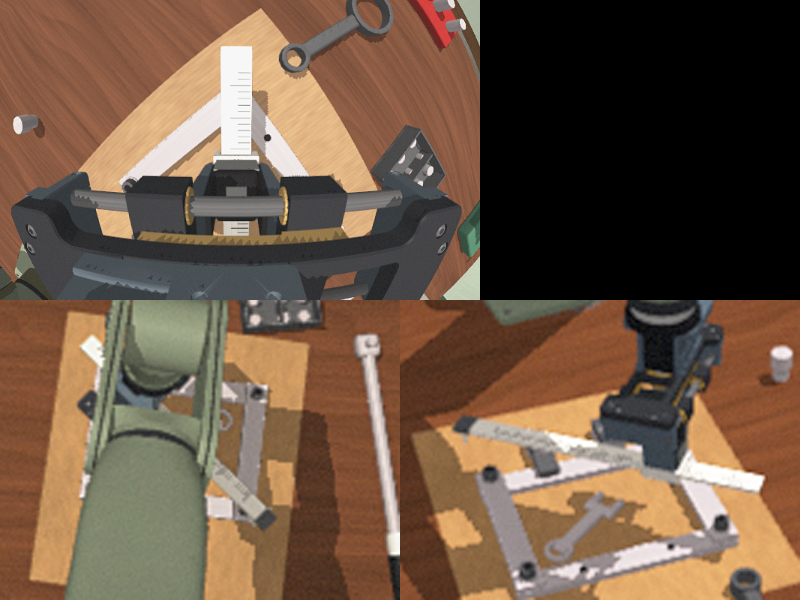

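Set over the second diagonal, with the hook end outside NR. Lowering and drawing out.

```bash
python3 -m inch '[{"x":0,"y":0,"z":0.5,"yaw":0,"gripper":-1},{"x":0,"y":0,"z":1.2,"yaw":0,"gripper":-1},{"x":0,"y":0,"z":1.2,"yaw":0,"gripper":-1},{"x":0,"y":0,"z":1.2,"yaw":0,"gripper":-1},{"x":0,"y":0,"z":1.15,"yaw":0,"gripper":-1},{"x":0,"y":0,"z":0,"yaw":0,"gripper":-1},{"x":0,"y":0,"z":0,"yaw":0,"gripper":-1}]' >/dev/null; python3 s.py NR
python3 -m inch '[{"x":0.3,"y":0,"z":0,"yaw":0,"gripper":-1},{"x":0.4,"y":0,"z":0,"yaw":0,"gripper":-1},{"x":0.3,"y":0,"z":0,"yaw":0,"gripper":-1},{"x":0,"y":0,"z":0,"yaw":0,"gripper":-1},{"x":0,"y":0,"z":0,"yaw":0,"gripper":-1}]' >/dev/null; python3 s.py NR
python3 -m inch '[{"x":0.3,"y":0,"z":0,"yaw":0,"gripper":-1},{"x":0.3,"y":0,"z":0,"yaw":0,"gripper":-1},{"x":0,"y":0,"z":0,"yaw":0,"gripper":-1},{"x":0,"y":0,"z":0,"yaw":0,"gripper":-1}]' >/dev/null; python3 s.py NR
```

```text
t 22.65 along 214.51 lat -0.06 z 73.4 | Fx -0.03 Fy -0.46 Fz -1.56 [-0.08  0.02  0.02] [-1.7993e+02  5.0000e-02  4.5280e+01]
t 23.07 along 225.56 lat 0.24 z 74.3 | Fx 0.26 Fy -0.64 Fz -2.64 [-0.06  0.06 -0.06] [ 1.7997e+02 -2.0000e-02  4.5370e+01]
t 23.40 along 230.88 lat -0.09 z 73.7 | Fx -1.03 Fy -0.06 Fz -2.02 [-0.3   0.35  0.01] [-1.7996e+02  5.0000e-02  4.5350e+01]
```

```bash
python3 -m inch '[{"x":0.3,"y":0,"z":0,"yaw":0,"gripper":-1},{"x":0.5,"y":0,"z":0,"yaw":0,"gripper":-1},{"x":0.5,"y":0,"z":0,"yaw":0,"gripper":-1},{"x":0.5,"y":0,"z":0,"yaw":0,"gripper":-1},{"x":0.5,"y":0,"z":0,"yaw":0,"gripper":-1},{"x":0.2,"y":0,"z":0,"yaw":0,"gripper":-1},{"x":0,"y":0,"z":0,"yaw":0,"gripper":-1},{"x":0,"y":0,"z":0,"yaw":0,"gripper":-1}]' >/dev/null; python3 s.py NR
python3 -m inch '[{"x":0.15,"y":0,"z":0,"yaw":0,"gripper":-1},{"x":0,"y":0,"z":0,"yaw":0,"gripper":-1},{"x":0,"y":0,"z":0,"yaw":0,"gripper":-1}]' >/dev/null; python3 s.py NR
python3 -m inch '[{"x":0.1,"y":0,"z":0,"yaw":0,"gripper":-1},{"x":0,"y":0,"z":0,"yaw":0,"gripper":-1},{"x":0,"y":0,"z":0,"yaw":0,"gripper":-1}]' >/dev/null; python3 s.py NR
python3 -m inch '[{"x":0.1,"y":0,"z":0,"yaw":0,"gripper":-1},{"x":0,"y":0,"z":0,"yaw":0,"gripper":-1},{"x":0,"y":0,"z":0,"yaw":0,"gripper":-1}]' >/dev/null; python3 s.py NR
```

```text
t 24.07 along 256.38 lat 0.16 z 73.9 | Fx -2.26 Fy 0.45 Fz -1.56 [-0.55  0.44 -0.01] [ 1.800e+02 -1.000e-02  4.536e+01]
t 24.32 along 257.62 lat 0.09 z 74.0 | Fx -2.23 Fy -0.45 Fz -1.20 [-0.52  0.46  0.06] [ 1.800e+02 -1.000e-02  4.533e+01]
t 24.57 along 258.61 lat 0.07 z 73.9 | Fx -3.22 Fy 0.70 Fz -1.72 [-0.51  0.47  0.13] [-180.     -0.     45.33]
t 24.82 along 259.70 lat 0.09 z 73.9 | Fx -2.92 Fy 1.21 Fz -1.83 [-0.61  0.51  0.  ] [ 1.800e+02 -1.000e-02  4.533e+01]
```

```bash
python3 -m inch '[{"x":0.1,"y":0,"z":0,"yaw":0,"gripper":-1},{"x":0,"y":0,"z":0,"yaw":0,"gripper":-1},{"x":0,"y":0,"z":0,"yaw":0,"gripper":-1}]' >/dev/null; python3 s.py NR
python3 -m inch '[{"x":0.1,"y":0,"z":0,"yaw":0,"gripper":-1},{"x":0,"y":0,"z":0,"yaw":0,"gripper":-1},{"x":0,"y":0,"z":0,"yaw":0,"gripper":-1}]' >/dev/null; python3 s.py NR
```

```text
t 25.07 along 260.76 lat 0.07 z 73.9 | Fx -2.50 Fy 0.31 Fz -1.39 [-0.62  0.48  0.04] [ 1.800e+02 -1.000e-02  4.533e+01]
t 25.32 along 261.75 lat 0.10 z 74.0 | Fx -2.98 Fy 0.00 Fz -2.36 [-0.51  0.48  0.06] [ 1.800e+02 -1.000e-02  4.534e+01]
```

```bash
python3 -m inch '[{"x":0.08,"y":0,"z":0,"yaw":0,"gripper":-1},{"x":0,"y":0,"z":0,"yaw":0,"gripper":-1},{"x":0,"y":0,"z":0,"yaw":0,"gripper":-1}]' >/dev/null; python3 s.py NR
python3 -m inch '[{"x":0.08,"y":0,"z":0,"yaw":0,"gripper":-1},{"x":0,"y":0,"z":0,"yaw":0,"gripper":-1},{"x":0,"y":0,"z":0,"yaw":0,"gripper":-1}]' >/dev/null; python3 s.py NR
```

```text
t 25.57 along 262.52 lat 0.06 z 73.9 | Fx -3.18 Fy 0.73 Fz -1.96 [-0.61  0.51  0.06] [-1.800e+02 -1.000e-02  4.534e+01]
t 25.82 along 262.96 lat 0.04 z 73.9 | Fx -6.07 Fy 0.55 Fz -2.01 [-0.85  0.63  0.03] [-1.7999e+02  3.0000e-02  4.5340e+01]
```

```bash
python3 -m inch '[{"x":0.08,"y":0,"z":0,"yaw":0,"gripper":-1},{"x":0,"y":0,"z":0,"yaw":0,"gripper":-1},{"x":0,"y":0,"z":0,"yaw":0,"gripper":-1}]' >/dev/null; python3 s.py NR
python3 -m inch '[{"x":0.04,"y":0,"z":0,"yaw":0,"gripper":-1},{"x":0,"y":0,"z":0,"yaw":0,"gripper":-1}]' >/dev/null; python3 s.py NR
python3 -m inch '[{"x":0,"y":0,"z":0,"yaw":0,"gripper":-1}]' >/dev/null; python3 s.py NR
python3 -m inch '[{"x":0,"y":0,"z":0,"yaw":0,"gripper":-1}]' >/dev/null; python3 s.py NR
```

```text
t 26.07 along 263.09 lat 0.06 z 73.8 | Fx -6.91 Fy 1.18 Fz -1.47 [-1.05  0.8   0.03] [-1.7997e+02  1.0000e-01  4.5340e+01]
t 26.23 along 263.14 lat 0.10 z 73.8 | Fx -7.37 Fy 1.95 Fz -0.41 [-1.19  0.9   0.05] [-1.7997e+02  1.4000e-01  4.5350e+01]
t 26.32 along 263.15 lat 0.08 z 73.8 | Fx -7.84 Fy 1.18 Fz -0.79 [-1.16  0.91  0.02] [-1.7997e+02  1.4000e-01  4.5350e+01]
t 26.40 along 263.12 lat 0.09 z 73.8 | Fx -8.14 Fy 1.48 Fz -0.30 [-1.15  0.9   0.03] [-1.7997e+02  1.4000e-01  4.5350e+01]
```

```bash
python3 -m inch '[{"x":0,"y":0,"z":0,"yaw":0,"gripper":-1},{"x":0,"y":0,"z":0,"yaw":0,"gripper":-1},{"x":0,"y":0,"z":0,"yaw":0,"gripper":-1},{"x":0,"y":0,"z":0,"yaw":0,"gripper":-1},{"x":0,"y":0,"z":0,"yaw":0,"gripper":-1},{"x":0,"y":0,"z":0,"yaw":0,"gripper":-1}]' >/dev/null; python3 s.py NR
python3 -m inch '[{"x":-0.02,"y":0,"z":0,"yaw":0,"gripper":-1},{"x":0,"y":0,"z":0,"yaw":0,"gripper":-1},{"x":0,"y":0,"z":0,"yaw":0,"gripper":-1},{"x":0,"y":0,"z":0,"yaw":0,"gripper":-1},{"x":0,"y":0,"z":0,"yaw":0,"gripper":-1},{"x":0,"y":0,"z":0,"yaw":0,"gripper":-1},{"x":0,"y":0,"z":0,"yaw":0,"gripper":-1}]' >/dev/null; python3 s.py NR
python3 -m inch '[{"x":-0.2,"y":0,"z":0,"yaw":0,"gripper":-1},{"x":-0.5,"y":0,"z":0,"yaw":0,"gripper":-1},{"x":-0.6,"y":0,"z":0,"yaw":0,"gripper":-1},{"x":-0.6,"y":0,"z":0,"yaw":0,"gripper":-1},{"x":-0.6,"y":0,"z":0,"yaw":0,"gripper":-1},{"x":-0.5,"y":0,"z":0,"yaw":0,"gripper":-1},{"x":-0.3,"y":0,"z":0,"yaw":0,"gripper":-1},{"x":0,"y":0,"z":0,"yaw":0,"gripper":-1},{"x":0,"y":0,"z":0,"yaw":0,"gripper":-1}]' >/dev/null; python3 s.py NR
python3 -m inch '[{"x":-0.1,"y":0,"z":0,"yaw":0,"gripper":-1},{"x":0,"y":0,"z":0,"yaw":0,"gripper":-1}]' >/dev/null; python3 s.py NR
python3 -m inch '[{"x":-0.1,"y":0,"z":0,"yaw":0,"gripper":-1},{"x":0,"y":0,"z":0,"yaw":0,"gripper":-1}]' >/dev/null; python3 s.py NR
python3 -m inch '[{"x":-0.1,"y":0,"z":0,"yaw":0,"gripper":-1},{"x":0,"y":0,"z":0,"yaw":0,"gripper":-1}]' >/dev/null; python3 s.py NR
python3 -m inch '[{"x":-0.1,"y":0,"z":0,"yaw":0,"gripper":-1},{"x":0,"y":0,"z":0,"yaw":0,"gripper":-1}]' >/dev/null; python3 s.py NR
python3 -m inch '[{"x":-0.1,"y":0,"z":0,"yaw":0,"gripper":-1},{"x":0,"y":0,"z":0,"yaw":0,"gripper":-1}]' >/dev/null; python3 s.py NR
```

```text
t 26.90 along 263.12 lat 0.07 z 73.8 | Fx -8.13 Fy 1.30 Fz -0.79 [-1.17  0.81 -0.01] [-1.7997e+02  1.4000e-01  4.5340e+01]
t 27.48 along 263.09 lat 0.08 z 73.8 | Fx -6.89 Fy 1.11 Fz -1.12 [-1.11  0.87  0.04] [-1.7997e+02  1.2000e-01  4.5350e+01]
t 28.23 along 231.10 lat 0.06 z 74.0 | Fx -2.33 Fy -0.05 Fz -1.48 [-0.44  0.41  0.01] [ 1.800e+02 -1.000e-02  4.531e+01]
t 28.40 along 230.41 lat 0.08 z 73.9 | Fx -1.26 Fy 0.33 Fz -2.74 [-0.43  0.34 -0.  ] [-1.800e+02 -1.000e-02  4.534e+01]
t 28.57 along 229.37 lat 0.07 z 73.9 | Fx -1.13 Fy 0.61 Fz -0.79 [-0.37  0.3   0.04] [-1.800e+02 -1.000e-02  4.534e+01]
t 28.73 along 228.48 lat 0.06 z 73.9 | Fx -1.01 Fy 0.04 Fz -3.03 [-0.25  0.27  0.04] [ 1.7999e+02 -4.0000e-02  4.5330e+01]
t 28.90 along 227.64 lat 0.06 z 74.0 | Fx 0.27 Fy -0.58 Fz -1.39 [-0.05  0.03 -0.04] [ 1.7999e+02 -6.0000e-02  4.5310e+01]
t 29.07 along 226.39 lat 0.05 z 74.0 | Fx -1.03 Fy 0.36 Fz -2.36 [-0.03  0.07  0.04] [ 1.7999e+02 -3.0000e-02  4.5330e+01]
```

Readings: d1 ≈ 277.0, d2 ≈ 279.1 mm. Rule travel gives a 2.1 mm difference, and the two camera views gave 2.0 and 2.1. That agrees within 4 mm, so no push is needed. Laying the rule back where it was.

```bash
python3 -m inch '[{"x":-0.5,"y":0,"z":0,"yaw":0,"gripper":-1},{"x":-0.6,"y":0,"z":-0.5,"yaw":0,"gripper":-1},{"x":0,"y":0,"z":-1.6,"yaw":0,"gripper":-1},{"x":0,"y":0,"z":-1.7,"yaw":0,"gripper":-1},{"x":0,"y":0,"z":-1.5,"yaw":0,"gripper":-1},{"x":0,"y":0,"z":0,"yaw":1,"gripper":-1},{"x":0,"y":0,"z":0,"yaw":1,"gripper":-1},{"x":0,"y":0,"z":0,"yaw":1,"gripper":-1},{"x":0,"y":0,"z":0,"yaw":1,"gripper":-1}]'
python3 -m inch '[{"x":0,"y":0,"z":0,"yaw":1,"gripper":-1},{"x":0,"y":0,"z":0,"yaw":1,"gripper":-1},{"x":0,"y":0,"z":0,"yaw":1,"gripper":-1},{"x":0,"y":0,"z":0,"yaw":0.8,"gripper":-1},{"x":0.25,"y":-2.4,"z":0,"yaw":0,"gripper":-1},{"x":0.35,"y":-3.5,"z":0,"yaw":0,"gripper":-1},{"x":0.35,"y":-3.5,"z":0,"yaw":0,"gripper":-1},{"x":0.35,"y":-3.5,"z":0,"yaw":0,"gripper":-1},{"x":0.35,"y":-3.5,"z":0,"yaw":0,"gripper":-1},{"x":0.35,"y":-3.5,"z":0,"yaw":0,"gripper":-1}]'
python3 -m inch '[{"x":0.35,"y":-3.5,"z":0,"yaw":0,"gripper":-1},{"x":0.35,"y":-3.5,"z":0,"yaw":0,"gripper":-1},{"x":0.35,"y":-3.5,"z":0,"yaw":0,"gripper":-1},{"x":0.35,"y":-3.5,"z":0,"yaw":0,"gripper":-1},{"x":0.35,"y":-3.5,"z":0,"yaw":0,"gripper":-1},{"x":0.2,"y":-2.0,"z":0,"yaw":0,"gripper":-1},{"x":0,"y":0,"z":0,"yaw":0,"gripper":-1},{"x":0,"y":0,"z":0,"yaw":0,"gripper":-1}]'
```

```text
time_s: 29.82
ee_pos: [577.8, -81.5, 127.5]
ee_rot: [180.0, -0.0, 25.1]
force: [0.4, 0.2, -1.6]
gripper_width: 29.6
time_s: 30.65
ee_pos: [575.6, 119.9, 127.4]
ee_rot: [180.0, -0.0, 6.3]
force: [0.6, 1.1, -2.2]
gripper_width: 30.0
time_s: 31.32
ee_pos: [573.6, 315.3, 127.0]
ee_rot: [180.0, 0.0, 6.4]
force: [-0.5, -1.1, -2.2]
gripper_width: 30.1
```

Now down to just touching (TCP ≈ 47–48), then check contact.

```bash
python3 -m inch '[{"x":0,"y":0,"z":1,"yaw":0,"gripper":-1},{"x":0,"y":0,"z":2,"yaw":0,"gripper":-1},{"x":0,"y":0,"z":2,"yaw":0,"gripper":-1},{"x":0,"y":0,"z":1.5,"yaw":0,"gripper":-1},{"x":0,"y":0,"z":0.9,"yaw":0,"gripper":-1},{"x":0,"y":0,"z":0.3,"yaw":0,"gripper":-1},{"x":0,"y":0,"z":0,"yaw":0,"gripper":-1},{"x":0,"y":0,"z":0,"yaw":0,"gripper":-1},{"x":0,"y":0,"z":0.15,"yaw":0,"gripper":-1},{"x":0,"y":0,"z":0,"yaw":0,"gripper":-1},{"x":0,"y":0,"z":0,"yaw":0,"gripper":-1}]'
python3 -m inch '[{"x":0,"y":0,"z":0.15,"yaw":0,"gripper":-1},{"x":0,"y":0,"z":0,"yaw":0,"gripper":-1},{"x":0,"y":0,"z":0,"yaw":0,"gripper":-1}]'
```

```text
time_s: 32.23
ee_pos: [574.3, 315.1, 49.2]
ee_rot: [-180.0, -0.1, 6.3]
force: [0.4, -1.0, -2.8]
gripper_width: 30.0
time_s: 32.48
ee_pos: [573.9, 315.0, 47.0]
ee_rot: [-180.0, -0.0, 6.3]
force: [-0.1, 0.8, -1.7]
gripper_width: 30.1
```

```bash
python3 -m inch '[{"x":0,"y":0,"z":0.05,"yaw":0,"gripper":-0.2},{"x":0,"y":0,"z":0,"yaw":0,"gripper":0},{"x":0,"y":0,"z":0,"yaw":0,"gripper":0.5},{"x":0,"y":0,"z":0,"yaw":0,"gripper":0.5},{"x":0,"y":0,"z":0,"yaw":0,"gripper":0.5},{"x":0,"y":0,"z":0,"yaw":0,"gripper":0.5},{"x":0,"y":0,"z":0,"yaw":0,"gripper":0.5},{"x":0,"y":0,"z":0,"yaw":0,"gripper":0.5}]'
python3 -m inch '[{"x":0,"y":0,"z":-1,"yaw":0,"gripper":0.5},{"x":0,"y":0,"z":-2.5,"yaw":0,"gripper":0.5},{"x":0,"y":0,"z":-3,"yaw":0,"gripper":0.5},{"x":0,"y":0,"z":-3,"yaw":0,"gripper":0.5},{"x":0,"y":0,"z":-3,"yaw":0,"gripper":0.5},{"x":0,"y":0,"z":-3,"yaw":0,"gripper":0.5},{"x":-1.6,"y":3,"z":-1,"yaw":0,"gripper":0.5},{"x":-1.6,"y":3,"z":-1,"yaw":0,"gripper":0.5},{"x":-1.6,"y":3,"z":-1,"yaw":0,"gripper":0.5},{"x":-1.6,"y":3,"z":-1,"yaw":0,"gripper":0.5},{"x":-1.6,"y":3,"z":-1,"yaw":0,"gripper":0.5},{"x":-1.6,"y":3,"z":-1,"yaw":0,"gripper":0.5}]'
python3 -m inch '[{"x":-1.6,"y":3,"z":-0.5,"yaw":0,"gripper":0.5},{"x":-1.6,"y":3,"z":-0.5,"yaw":0,"gripper":0.5},{"x":-1.6,"y":3,"z":-0.5,"yaw":0,"gripper":0.5},{"x":-1.6,"y":3,"z":-0.5,"yaw":0,"gripper":0.5},{"x":-1.6,"y":3,"z":-0.5,"yaw":0,"gripper":0.5},{"x":-1.6,"y":3,"z":-0.5,"yaw":0,"gripper":0.5},{"x":-1.6,"y":3,"z":-0.5,"yaw":0,"gripper":0.5},{"x":-1.6,"y":3,"z":-0.5,"yaw":0,"gripper":0.5},{"x":0,"y":0,"z":0,"yaw":0,"gripper":0.5},{"x":0,"y":0,"z":0,"yaw":0,"gripper":0.5},{"x":0,"y":0,"z":0,"yaw":0,"gripper":0.5}]'
python3 - <<'E'
from workcell import cams
from scr import *
f=cams.grab_frame("wrist");pickle.dump(f,open("w5.pkl","wb"));P={}
for n,X in {"NL":(454.3,-15.5,34),"NR":(426.8,-234.1,34),"FL":(623.2,-35.6,34),"FR":(596.1,-253.7,34)}.items():
    p=proj(f,X,True);c,s=blob(f,*p,r=8);P[n]=plane(f,*c,34,True);print(n,c.round(1),s[2:],P[n])
for a,b in("NL","NR"),("FL","FR"),("NL","FL"),("NR","FR"),("NL","FR"),("NR","FL"):print(a,b,np.linalg.norm(P[a]-P[b]).round(1))
cv2.imwrite("pics/w5.png",f["pixels"][:,:,::-1])
E
```

```text
time_s: 33.15
ee_pos: [574.0, 314.9, 46.5]
ee_rot: [-180.0, -0.0, 6.3]
force: [-0.6, 0.8, -1.5]
gripper_width: 68.5
time_s: 34.15
ee_pos: [497.4, 124.1, 262.8]
ee_rot: [-180.0, -0.1, 6.4]
force: [0.5, -0.2, 0.5]
gripper_width: 68.3
time_s: 35.07
ee_pos: [397.6, -126.9, 301.9]
ee_rot: [-180.0, -0.1, 6.3]
force: [0.2, 1.3, 0.5]
gripper_width: 68.7
NL [238.7 124.2] [7, 7, 34] [454.5 -15.9]
NR [394.6 161.1] [7, 7, 39] [ 427.1 -234.1]
FL [266.6   6.4] [7, 6, 33] [623.6 -35.7]
FR [422.2  45.3] [7, 7, 33] [ 595.9 -254.1]
NL NR 219.9
FL FR 220.1
NL FL 170.3
NR FR 170.0
NL FR 277.0
NR FL 279.2
```

View pics/w5.png

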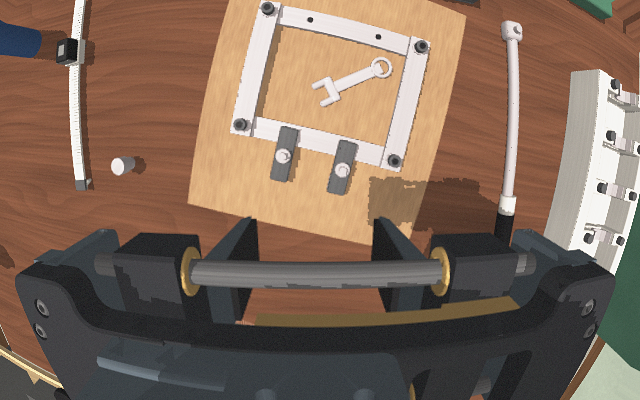

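The final view shows the rule flat at its old spot. The frame sides measure 219.9, 220.1, 170.3 and 170.0 mm, and the diagonals 277.0 and 279.2 mm. Nothing else has shifted, so I'm handing in.

```bash
python3 -c "
from workcell import env
print(env.job_done())"
```

```text
the job is handed in; nothing more can be done
None
```

I measured both diagonals with the rule. They agree within 4 mm, so I did not push the frame, and I have handed the job in. No verdict was reported.

| | Near left to far right | Near right to far left | Difference |
|---|---|---|---|
| Hook rule (hook release to cursor contact) | about 277.0 mm | about 279.1 mm | about 2.1 mm |
| Wrist camera, last check | 277.0 mm | 279.2 mm | 2.2 mm |

- **Readings:** The rule's travel gave only the 2.1 mm difference. I split it about 278 mm, which the given 220 and 170 mm sides fix. Both diagonals are inside the allowed 276.03 to 280.03 mm, by about 0.8 to 1 mm.
- **Measuring force:** I held each reading for about 1 s. The wrist force put the cursor's bearing at about 4.3 to 4.8 N. The wrist torque suggested 3.2 to 3.5 N instead. The two disagree, but both lie within 2.7 to 5.8 N.
- **End state:** The rule lies flat near where it started, clear of the frame, and the gripper is away from everything. In the last picture nothing else looked shifted. It was about 35 s on the clock when I handed in.
- **Refused calls:** My first five move calls were refused because rows need every key filled in; nothing moved.

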